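# Rock the tapered bung out of the wide pipe

## Robot

A 6-joint arm with a two-finger parallel gripper is mounted at the origin on a cart in front of the work surface, level with it; the furniture and walls round the work are solid. World frame = base frame: x ahead of the robot, y to its left, z up, the work surface at z = 0. Lengths are in m, angles in rad, forces in N, time in s.
With the tool pointing down it reaches from about 0.4 to 0.925 m from the base axis. Payload 12.5 kg.
Tool frame: the origin (TCP) lies between the finger pads; the fingertips stand 11 mm ahead of it and the grasp point (between the pads) lies 8 mm behind it; z points along the fingers, x is the direction in which the jaws open and shut, and the axes are right-handed (so a half turn about z gives the same grasp; the last joint's range is limited). The gripper opens to 95 mm and grips with 3 to 60 N. Pads are 20 mm wide; open, the fingers measure 119 mm over their backs; the gripper's body (75 mm by 180 mm) begins 59 mm behind the grasp point.
Start: joints at [-1.272, 0.491, 1.559, -0, 1.092, -0.106], TCP at [0.246, -0.574, 0.226] pointing down, gripper open.
Joint ranges: [-3.1, 3.1], [-0.84, 2.19], [0.05, 2.79], [-1.13, 4.28], [0.06, 2.93], [-2.69, 2.69]. Speed limits (rad/s): [2.22, 2.22, 2.79, 3.14, 3.14, 3.14].

## Interface

Orientations are given as a rotation vector (axis times angle).
In Python, from cell import * gives the robot as it stands.
- The arm moves only by the tool carry_out, never from a script. Its argument "deltas" is a list of rows, each an object with "travel": the shift along the tool's x, y, z in cm, a list of three; "delta_rot": the turn, a rotation vector about the tool's x, y, z in degrees, a list of three; "fingers": the closure, from 0 (fully open) to 1 (shut). A call has 1 to 10 rows; each row is the pose to reach, as a shift and turn from the pose commanded when the call began, along the tool's axes at that moment; what a row does not reach only later rows make up. A row lasts 1/8 s, in which the tool goes at most 62.5 mm and 10.7 degrees, less where a joint would pass 70% of its speed; a pose out of reach is approached as far as the arm can. A call with a gripper value outside its range is refused whole. The fingers move at their own pace and stop on an object; "grip_force" is the grip in N (left out, the last holds). Time passes only in rows, so rows that repeat a pose let the fingers close. It gives the time, the measured TCP pose, the force and the opening at its end, in the units of the state.
- get_obs(): the state, without advancing time (a new reading comes with each control period).
- read_camera(name): name is "side" or "top"; returns the picture (384x512x3 uint8, red, green, blue); there is no depth.
- get_calibration(name): a dict with "fx", "fy", "cx", "cy" (pixels), "k1" (the pictures are not rectified: a ray, as slopes to the right and down, at radius r is drawn at 1 + k1 r^2 times it, then the intrinsics apply), "R" (3x3) and "t" (3): a world point X has camera coordinates R X + t. Camera axes: x right, y down, z forward; pixel columns grow to the right and rows downward; lengths in m; the calibration is good to about 2 mm. A picture is of the moment at which its call begins. get_calibration takes no time and is no camera call.
- finish_job(): hands the job in, once; it reports no verdict.
The state is a dict: "time_s": time; "qpos": joint angles; "joint_vel": joint speeds; "effort": joint torques, N m; "position": TCP position; "tool_rot": TCP orientation; "ft_force": force on the tool from outside, world axes, zero at the start; "ft_torque": the same for the moment, N m; "opening": finger opening in m.
Only numpy, scipy, OpenCV 4.12 (cv2) and the standard library are available. Lean on these libraries where they do the work, as an engineer would, in place of code of your own. Each camera call takes 0.05 s, during which the arm holds its last target.

## Task

The test is over: take the tapered bung out of the shorter, wider of the two plugged pipe stands. It is pinched tight, so while it is still in the pipe rock it, tipping its grip about ten degrees first towards the pipe's brass side nipple and then as far to the opposite side, easing it up as you rock; then lift it out and stand it upright in the grey tray. Leave the bung in the tall narrow pipe alone.

Things in the scene. Friction and masses are not known exactly. Their poses are not given: they have to be found in the camera images.
- wide_bung: (mm) bung to remove, 0.15 kg: aluminium cone 44 high, 38 wide at foot, 51 at top; 16 wide neck, 14 high; on it the grip, a flat dark steel block 16 thick (its x) x 50 long (y) x 30 high. Origin: grip's centre; z up its axis; foot 73 below, cone top 29 below. Seated: origin 43 above the pipe's rim, foot 30 below it, axes as the stand's.
- wide_stand: (mm) shorter, wider pipe, fixed: 60 outside, 50 inside, rim 68 above table, on 90 x 90 x 8 plate. Origin: plate's underside on pipe's axis, z up; brass nipple at -x, robot side. Two sprung shoes in the mouth at +x, -x pinch the bung (17 N each; a straight pull takes 10 to 25 N) until it has risen 10. Rock about the rim's centre, turning about the stand's y, rising 3 to 8.
- tray: (mm) grey open tray, fixed, 140 x 140 outside, 22 high, walls and floor 4 thick. Origin: centre of the underside; z up, x and y along its sides.
- narrow_bung: (mm) bung to leave alone: same grip and form, slimmer cone (20 at foot, 33 at top), seated in the tall narrow pipe (42 outside, rim 98 above the table, own 90 x 90 plate and nipple). Origin: centre of its grip block, 43 above the rim; z up.
There are look-alikes about, which are no part of the job. Leave any red look-alike of the wide_bung alone. Of the things that look like the tray, the larger one is meant.

How it is judged:
On the way, in this order (a step that is already met when the one before it is completed fails the run):
1. the wide bung, still in the pipe, is tipped towards the nipple (over 5 degrees, grip more than 5 mm off the pipe's axis) (x of wide_bung in the frame of wide_stand below -0.0048 m and angle between wide_bung's own z axis and vertical above 0.09 rad and z of wide_bung in the frame of wide_stand below 0.131 m), for 0.1 s.
2. still in the pipe, it is tipped as far to the side opposite the nipple (x of wide_bung in the frame of wide_stand above 0.0048 m and angle between wide_bung's own z axis and vertical above 0.09 rad and z of wide_bung in the frame of wide_stand below 0.131 m), for 0.1 s.
3. it is lifted clear of the pipe (z of wide_bung in the frame of wide_stand above 0.148 m), for 0.1 s.
At the end, for the whole second after the job is handed in: the wide bung stands upright (within 10 degrees) and at rest on the tray's floor, its axis within 50 mm of the tray's centre along each side, released; the narrow bung is still seated (moved less than 15 mm) (x of wide_bung in the frame of tray between -0.05 and 0.05 m and y of wide_bung in the frame of tray between -0.05 and 0.05 m and height (world z) of wide_bung between 0.06 and 0.09 m and angle between wide_bung's own z axis and vertical below 0.175 rad and linear speed of wide_bung below 0.02 m/s and distance of narrow_bung from where it was at the start of the episode below 0.015 m); the robot touches nothing.
It fails at once if the narrow bung is disturbed (moved 15 mm or more) (distance of narrow_bung from where it was at the start of the episode above 0.015 m).
It also fails if it takes over 48 s, if anything falls off the work surface, if the arm or the gripper's body presses on something with over 40 N, if the wrist force passes 120 N, or if a joint passes its speed limit or range.

## Working session

There is one attempt and no reset: what is moved stays moved. The work goes in short steps, Python scripts to look and compute and a tool call to move; the robot and the scene stay as the last step left them, time stands still between calls to the robot, and variables do not carry over. Pictures are saved under pics/ and viewed, and the job is handed in when it is done.

Besides the shell and the picture viewer there is one more tool, called after "Request:" by a JSON object that holds its "method" and its "body". carry_out: Moves the arm, as the interface text tells. Its arguments: {"type":"object","properties":{"deltas":{"type":"array"},"grip_force":{"type":"number"}},"required":["deltas"]}

```bash
mkdir -p pics; ls; python3 - <<'E'
from cell import *
import cv2
for n in("side","top"):
    im=read_camera(n); cv2.imwrite(f"pics/{n}0.png",cv2.resize(im[:,:,::-1],(800,600),interpolation=cv2.INTER_CUBIC)); cv2.imwrite(f"pics/raw_{n}0.png",im[:,:,::-1])
    print(get_calibration(n))
print(get_obs())
E
```

```text
pics
{'fx': 451.6868280466182, 'fy': 451.6868280466182, 'cx': 252.79232699687597, 'cy': 198.78450424678883, 'k1': -0.017034639363895994, 'R': array([[-0.9959866 , -0.0854511 , -0.02662341],
       [-0.01356818,  0.43817469, -0.89878743],
       [ 0.08846808, -0.894819  , -0.43757554]]), 't': array([0.48118713, 0.05204397, 1.08401497])}
{'fx': 400.6526505491601, 'fy': 400.6526505491601, 'cx': 250.3592947788265, 'cy': 193.761883170928, 'k1': -0.003065585732118646, 'R': array([[-0.00749186, -0.99996487, -0.0037598 ],
       [-0.98611305,  0.00801179, -0.16588211],
       [ 0.1659064 ,  0.00246482, -0.98613842]]), 't': array([0.13751346, 0.4648462 , 1.091456  ])}
{'time_s': 0.1, 'qpos': array([-1.27159195e+00,  4.91506420e-01,  1.55936948e+00,  3.61853875e-05,
        1.09167972e+00, -1.05595280e-01]), 'joint_vel': array([ 0.00026129, -0.00185318, -0.00020433, -0.00018575,  0.00013151,
        0.00074187]), 'effort': array([ 2.32259023e-03, -6.13626981e+01, -2.58606631e+01,  6.93965843e-02,
        4.69795126e-02, -3.68454937e-05]), 'position': array([ 0.24612216, -0.57429394,  0.22512229]), 'tool_rot': array([-2.62210483e+00,  1.72921058e+00,  1.13569203e-03]), 'ft_force': array([ 0.34339343, -0.68555689,  0.38636252]), 'ft_torque': array([0.00102358, 0.0664026 , 0.0173708 ]), 'opening': 0.09527586806755876}
```

View pics/top0.png

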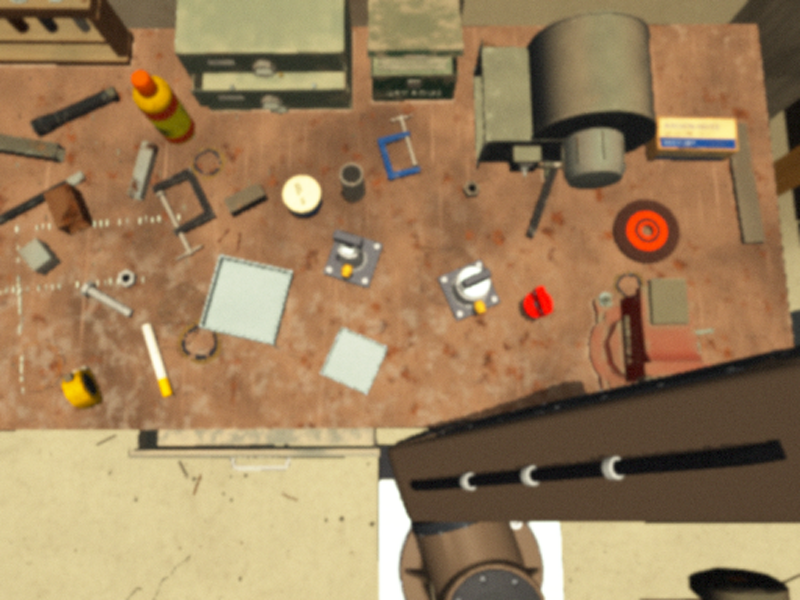

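View pics/side0.png

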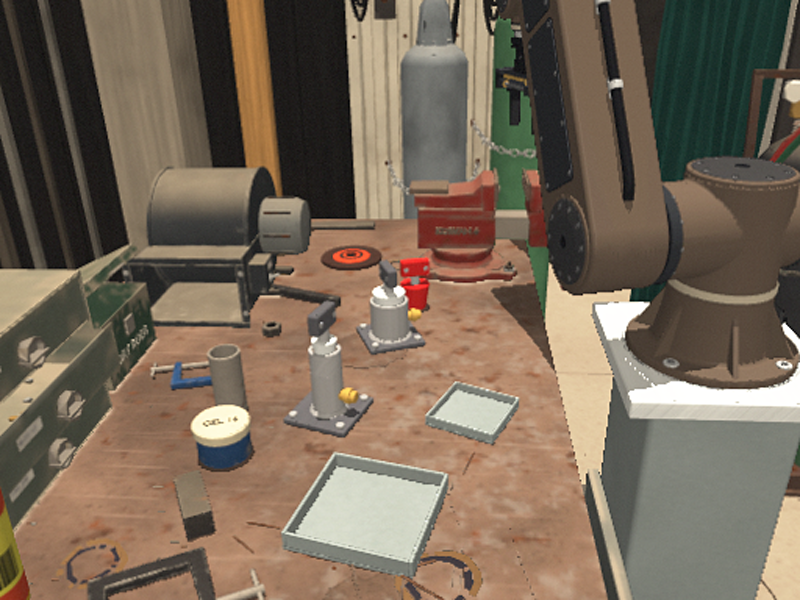

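The top view (800x600) shows two plugged stands: the wide one at (470,290) and the tall narrow one at (352,258). A red look-alike stands at (538,303). Of the two trays, at (247,300) and (354,360), the larger, left one is meant. The target is the stand at (470,290): its pipe is wide and low in the side view, at (390,315). I'll confirm this in enlarged crops.

```bash
python3 - <<'E'
import cv2
a=cv2.imread('pics/raw_top0.png'); s=cv2.imread('pics/raw_side0.png')
# top crop wide stand: cols 270-370, rows 155-215 ×8
cv2.imwrite('pics/c1.png',cv2.resize(a[150:220,270:360],None,fx=8,fy=8,interpolation=cv2.INTER_CUBIC))
cv2.imwrite('pics/c2.png',cv2.resize(s[160:230,220:290],None,fx=8,fy=8,interpolation=cv2.INTER_CUBIC))
cv2.imwrite('pics/c3.png',cv2.resize(a[150:230,120:200],None,fx=7,fy=7,interpolation=cv2.INTER_CUBIC))
E
```

```text
(no output)
```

View pics/c1.png

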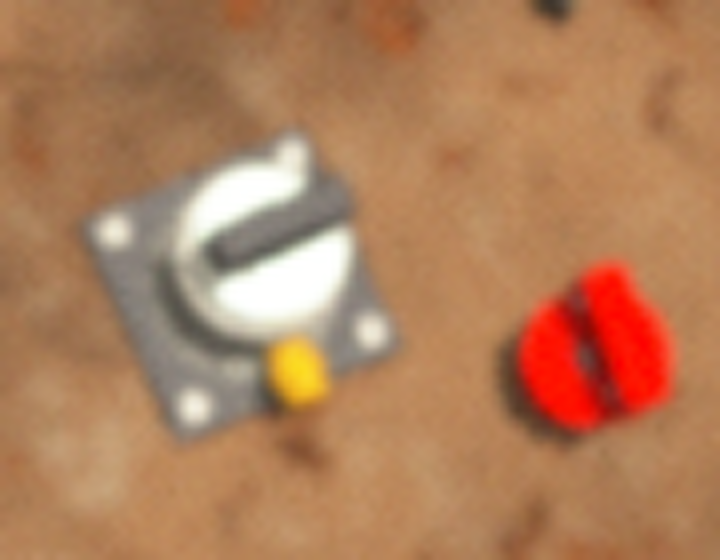

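View pics/c2.png

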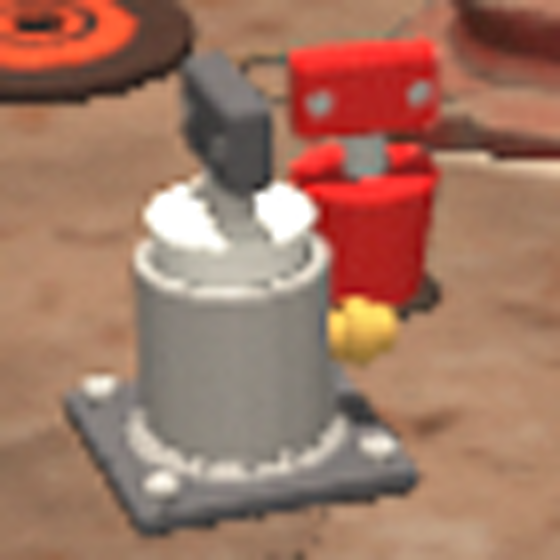

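View pics/c3.png

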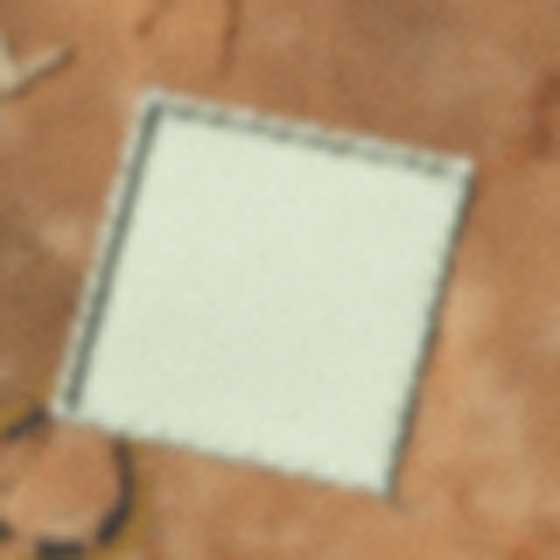

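The crops confirm it. The short wide stand with its grey-grip bung has plate corners at c1 (83,220), (298,130), (402,348) and (182,440), and its nipple at (298,372). The red look-alike beside it stays alone. The large tray's corners are at c3 (145,92), (472,160), (390,495) and (55,412).

```bash
cat > h.py <<'E'
import numpy as np, cv2
from scipy.spatial.transform import Rotation as Ro
from scipy.optimize import least_squares
from cell import *
def proj(n,X):
    c=get_calibration(n); p=np.atleast_2d(X)@c['R'].T+c['t']; s=p[:,:2]/p[:,2:]
    s=s*(1+c['k1']*(s**2).sum(1,keepdims=True)); return s*[c['fx'],c['fy']]+[c['cx'],c['cy']]
def unc(p,x0,y0,k): return (np.array(p,float)+.5)/k-.5+[x0,y0]
def fitpose(obs):  # obs list of (cam, local pts Nx3, pix Nx2)
    def f(q):
        R=Ro.from_euler('z',q[2]).as_matrix()
        return np.concatenate([(proj(n,L@R.T+[q[0],q[1],0])-P).ravel() for n,L,P in obs])
    return f
E
python3 - <<'E'
from h import *
a=.045
# ordering in top picture: left->+y ; up->+x. nipple(bottom)= -x local
loc=np.array([[a,a,.008],[a,-a,.008],[-a,-a,.008],[-a,a,.008]])
# c1: left(83,220)=+x?; nipple side edge is bottom-(right): bottom(182,440)-right(402,348) are -x
T=unc([[83,220],[298,130],[402,348],[182,440]],270,150,8)
f=fitpose([('top',loc,T)]); s=least_squares(f,[.5,-.1,0.3]);print('stand top',s.x,f(s.x).round(2))
S=unc([[65,400],[140,530],[415,480]],220,160,8)
for q in [s.x]:
    R=Ro.from_euler('z',q[2]).as_matrix()
    print('side plate pred',(proj('side',loc@R.T+[q[0],q[1],0])-[220,160])*8)
g=np.array([[x,y,.126] for x,y in((.008,.025),(.008,-.025),(-.008,-.025),(-.008,.025))])
print('grip top pred c1',((proj('top',g@R.T+[q[0],q[1],0])-[270,150])*8).round())
print('grip top pred c2',((proj('side',g@R.T+[q[0],q[1],0])-[220,160])*8).round())
print('nip',((proj('top',np.array([[-.045,0,.045]])@R.T+[q[0],q[1],0])-[270,150])*8).round())
b=.07
loc=np.array([[b,b,.022],[b,-b,.022],[-b,-b,.022],[-b,b,.022]])
T=unc([[145,92],[472,160],[390,495],[55,412]],120,150,7)
f=fitpose([('top',loc,T)]); s=least_squares(f,[.5,.2,0]);print('tray',s.x,f(s.x).round(2))
R=Ro.from_euler('z',s.x[2]).as_matrix()
print('side tray pred (800 img)',(proj('side',loc@R.T+[s.x[0],s.x[1],0])*1.5625).round())
E
```

```text
stand top [ 0.49576351 -0.00985383  0.39730466] [-0.63  0.02  0.55 -0.58  0.45 -0.05 -0.37  0.58]
side plate pred [[125.57611956 508.17059365]
 [ 48.74212196 380.23168245]
 [314.42104478 335.68705216]
 [408.16912646 457.75955658]]
grip top pred c1 [[200. 220.]
 [339. 161.]
 [360. 205.]
 [221. 264.]]
grip top pred c2 [[211. 103.]
 [163.  44.]
 [213.  37.]
 [263.  95.]]
nip [[303. 376.]]
tray [ 0.47979642  0.40050731 -0.22902704] [ 0.15 -0.33  0.1   0.26 -0.29 -0.52  0.05  0.59]
side tray pred (800 img) [[278. 529.]
 [331. 448.]
 [445. 469.]
 [409. 558.]]
```

```bash
cat >> h.py <<'E'
def Rdown(yaw,tilt=0.):  # tool pointing down, tool x at world yaw; tilt about tool y
    x=np.array([np.cos(yaw),np.sin(yaw),0]); z=np.array([0,0,-1.]); y=np.cross(z,x)
    return Ro.from_matrix(np.c_[x,y,z])
def delta(p,R,o=None):
    o=o or get_obs(); R0=Ro.from_rotvec(o['tool_rot'])
    return (R0.inv().apply(np.array(p)-o['position'])*100).round(2), (np.degrees((R0.inv()*R).as_rotvec())).round(1)
E
python3 - <<'E'
from h import *
R0=Ro.from_rotvec(get_obs()['tool_rot'])
R=Rdown(.397)
for p in [(.246,-.574,.40),(.42,-.40,.40),(.496,-.01,.40),(.496,-.01,.24)]: print(p,*delta(p,R))
# narrow stand approx from top: grip at 800px (348,240) z=.156
c=get_calibration('top'); 
s=least_squares(lambda q:(proj('top',[q[0],q[1],.156])-[347/1.5625,240/1.5625])[0],[.5,.1]); print('narrow',s.x)
E
```

```text
(0.246, -0.574, 0.4) [ -0.05  -0.   -17.49] [ -0.    0.  -89.6]
(0.42, -0.4, 0.4) [ -9.19 -22.85 -17.48] [ -0.    0.  -89.6]
(0.496, -0.01, 0.4) [-42.05 -45.19 -17.44] [ -0.    0.  -89.6]
(0.496, -0.01, 0.24) [-42.03 -45.19  -1.44] [ -0.    0.  -89.6]
narrow [0.55148843 0.2054796 ]
```

Request:
{"method": "carry_out", "body": {"deltas": [{"travel": [0,0,-6],"delta_rot": [0,0,0],"fingers": 0},{"travel": [0,0,-12],"delta_rot": [0,0,-10],"fingers": 0},{"travel": [0,-2,-17],"delta_rot": [0,0,-20],"fingers": 0},{"travel": [-2,-7,-17.5],"delta_rot": [0,0,-30],"fingers": 0},{"travel": [-4,-13,-17.5],"delta_rot": [0,0,-40],"fingers": 0},{"travel": [-7,-18,-17.5],"delta_rot": [0,0,-50],"fingers": 0},{"travel": [-10,-23,-17.5],"delta_rot": [0,0,-60],"fingers": 0},{"travel": [-14.5,-27,-17.5],"delta_rot": [0,0,-70],"fingers": 0},{"travel": [-19,-31,-17.5],"delta_rot": [0,0,-80],"fingers": 0},{"travel": [-24,-34,-17.5],"delta_rot": [0,0,-89.6],"fingers": 0}]}}

```text
time_s: 1.35
position: [0.4646, -0.218, 0.4002]
tool_rot: [-3.077, -0.63, 0.001]
ft_force: [1.0, 0.2, -0.2]
opening: 0.0949
```

```bash
python3 - <<'E'
from h import *
R=Rdown(.397);o=get_obs();print(o['time_s'],o['position'],o['joint_vel'].round(2))
for p in [(.496,-.01,.40),(.496,-.01,.20)]: print(p,*delta(p,R))
E
```

```text
1.35 [ 0.46459949 -0.21801896  0.40016402] [ 0.79 -0.28  0.36  0.   -0.08 -0.54]
(0.496, -0.01, 0.4) [ 11.06 -17.9    0.02] [-0.   0.   0.4]
(0.496, -0.01, 0.2) [ 11.07 -17.88  20.02] [-0.   0.   0.4]
```

Request:
{"method": "carry_out", "body": {"deltas": [{"travel": [3,-5,0],"delta_rot": [0,0,0],"fingers": 0},{"travel": [6,-10,2],"delta_rot": [0,0,0],"fingers": 0},{"travel": [9,-14.5,6],"delta_rot": [0,0,0],"fingers": 0},{"travel": [11,-18,10],"delta_rot": [0,0,0],"fingers": 0},{"travel": [11,-18,16],"delta_rot": [0,0,0],"fingers": 0},{"travel": [11,-18,20],"delta_rot": [0,0,0],"fingers": 0},{"travel": [11,-18,20],"delta_rot": [0,0,0],"fingers": 0}]}}

```text
time_s: 2.22
position: [0.4947, -0.0112, 0.1987]
tool_rot: [-3.078, -0.621, 0.008]
ft_force: [-0.3, -0.3, 0.5]
opening: 0.095
```

```bash
python3 - <<'E'
from h import *
o=get_obs();print(o['time_s'],o['position'],o['tool_rot'])
for n in("side","top"):
    im=read_camera(n); cv2.imwrite(f"pics/raw_{n}1.png",im[:,:,::-1])
s=cv2.imread('pics/raw_side1.png');a=cv2.imread('pics/raw_top1.png')
cv2.imwrite('pics/d2.png',cv2.resize(s[120:230,200:320],None,fx=6,fy=5*1.2,interpolation=cv2.INTER_CUBIC)[:600])
cv2.imwrite('pics/d1.png',cv2.resize(a[130:230,250:370],None,fx=6,fy=6,interpolation=cv2.INTER_CUBIC))
R=Ro.from_rotvec(o['tool_rot'])
L=np.array([[x,y,.011] for x in(.0475,-.0475) for y in(.01,-.01)])
W=R.apply(L)+o['position']
print((proj('side',W)-[200,120])*6); print((proj('top',W)-[250,130])*6)
E
```

```text
2.225 [ 0.49473056 -0.01116181  0.19865331] [-3.07784402 -0.62078531  0.00790537]
[[152.42330253 151.70088973]
 [165.77618125 167.65522785]
 [383.59030456 120.56093572]
 [400.38850479 135.63667466]]
[[327.04732196 138.82781817]
 [283.09260117 157.30332127]
 [423.80134678 345.66258998]
 [379.30189787 364.69862659]]
```

View pics/d2.png

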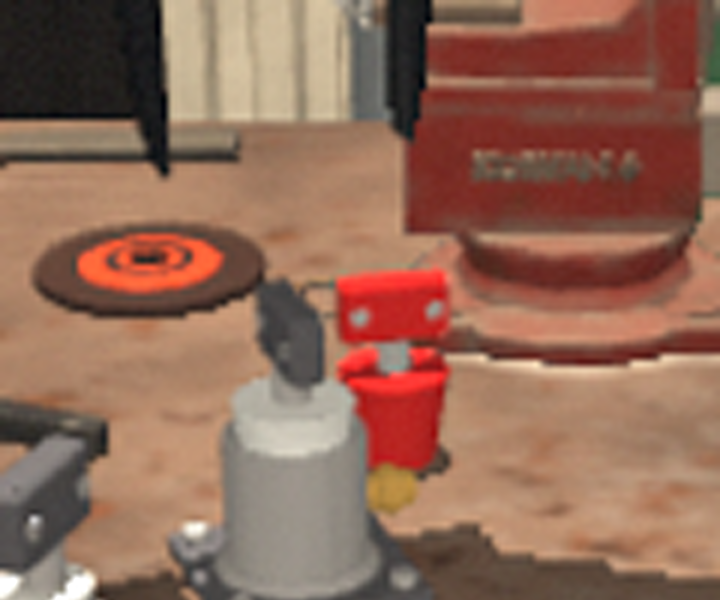

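View pics/d1.png

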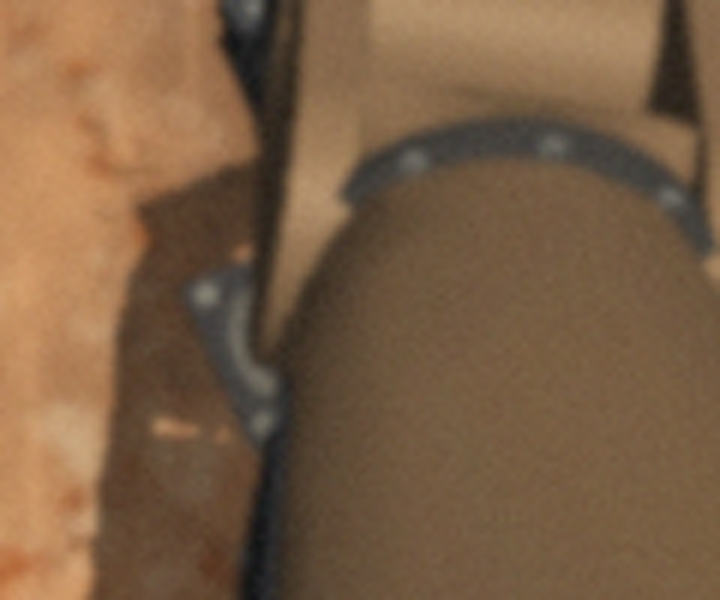

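The side crop shows the fingertips at (166,176) and (408,137), with the grip block at (290,335). The top view is blocked by the arm, so I'll lower the fingers to straddle the grip and check the gaps in the side view.

Request:
{"method": "carry_out", "body": {"deltas": [{"travel": [0,0,4],"delta_rot": [0,0,0],"fingers": 0},{"travel": [0,0,7],"delta_rot": [0,0,0],"fingers": 0},{"travel": [0,0,9.5],"delta_rot": [0,0,0],"fingers": 0.3},{"travel": [0,0,9.5],"delta_rot": [0,0,0],"fingers": 0.5},{"travel": [0,0,9.5],"delta_rot": [0,0,0],"fingers": 0.5},{"travel": [0,0,9.5],"delta_rot": [0,0,0],"fingers": 0.5}], "grip_force": 30}}

```text
time_s: 3.08
position: [0.4966, -0.0116, 0.1071]
tool_rot: [3.079, 0.621, 0.004]
ft_force: [-0.6, -0.2, 0.9]
opening: 0.0604
```

```bash
python3 - <<'E'
from h import *
o=get_obs();print(o['time_s'],o['position'],o['tool_rot'],o['opening'],o['ft_force'])
im=read_camera('side')[:,:,::-1]; cv2.imwrite("pics/raw_side2.png",im)
cv2.imwrite('pics/e2.png',cv2.resize(im[140:210,210:300],None,fx=8,fy=8,interpolation=cv2.INTER_CUBIC))
R=Ro.from_rotvec(o['tool_rot'])
print(R.as_matrix().round(3))
h=o['opening']/2
L=np.array([[x,-.01,z] for x in(h,-h) for z in (.011,-.03)])
print((proj('side',R.apply(L)+o['position'])-[210,140])*8)
q=np.array([.4958,-.0099]);Rz=Ro.from_euler('z',.397)
g=np.array([[x,.025,z] for x in(.008,-.008) for z in(.126,.096)])
print((proj('side',Rz.apply(g)+[*q,0])-[210,140])*8)
E
```

```text
3.075 [ 0.49656435 -0.01156843  0.10707519] [3.07870161 0.62054956 0.00373001] 0.060381125693876 [-0.57132453 -0.16925643  0.90854718]
[[ 0.922  0.387  0.003]
 [ 0.387 -0.922 -0.   ]
 [ 0.002  0.001 -1.   ]]
[[206.35104321 345.3662114 ]
 [200.68835093 217.88661333]
 [397.78239362 316.26978296]
 [395.38266864 190.20763412]]
[[290.81456948 262.70230067]
 [294.13840743 356.19917897]
 [342.80910765 254.98929564]
 [345.48718662 348.21195021]]
```

View pics/e2.png

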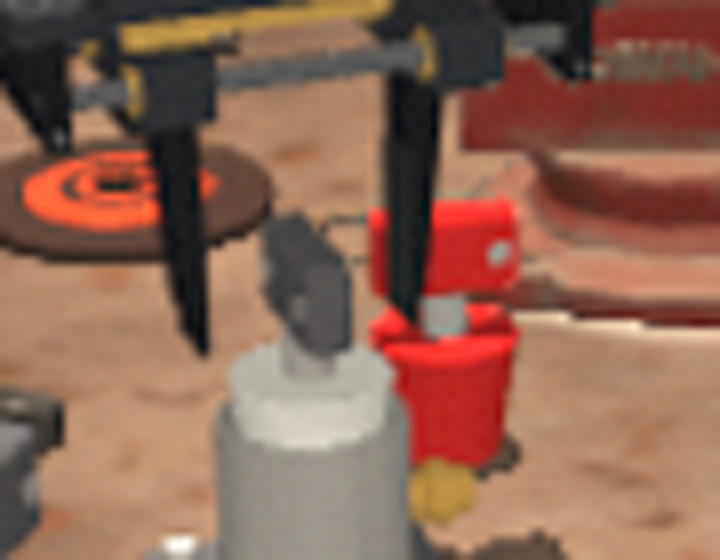

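```bash
python3 - <<'E'
import cv2
im=cv2.imread("pics/raw_side2.png")
cv2.imwrite('pics/e3.png',cv2.resize(im[162:192,232:268],None,fx=20,fy=20,interpolation=cv2.INTER_CUBIC))
E
```

```text
(no output)
```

View pics/e3.png

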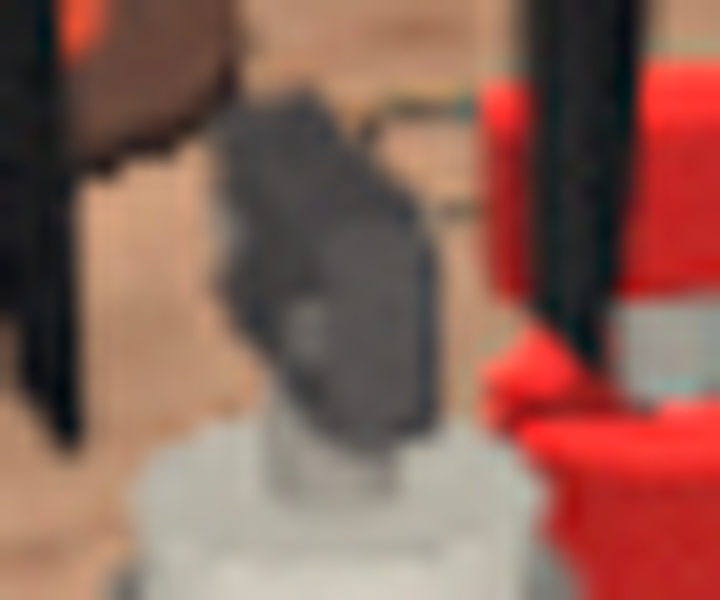

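The near face of the block is centred at raw (250.9,178.7), about 0.7 px right of the prediction once corrected for the finger offset. So the bung sits about 1.7 mm nearer the robot along the jaw axis. I'll correct for that and close.

Request:
{"method": "carry_out", "body": {"deltas": [{"travel": [-0.17,-0.25,0.3],"delta_rot": [0,0,0],"fingers": 0.5},{"travel": [-0.17,-0.25,0.3],"delta_rot": [0,0,0],"fingers": 0.7},{"travel": [-0.17,-0.25,0.3],"delta_rot": [0,0,0],"fingers": 1},{"travel": [-0.17,-0.25,0.3],"delta_rot": [0,0,0],"fingers": 1},{"travel": [-0.17,-0.25,0.3],"delta_rot": [0,0,0],"fingers": 1},{"travel": [-0.17,-0.25,0.3],"delta_rot": [0,0,0],"fingers": 1},{"travel": [-0.17,-0.25,0.3],"delta_rot": [0,0,0],"fingers": 1}], "grip_force": 45}}

```text
time_s: 4.0
position: [0.4934, -0.0098, 0.1026]
tool_rot: [3.08, 0.621, 0.0]
ft_force: [1.4, 1.0, -0.7]
opening: 0.0156
```

```bash
python3 - <<'E'
from h import *
o=get_obs();print(o['time_s'],o['position'],Ro.from_rotvec(o['tool_rot']).as_matrix().round(3),o['opening'],o['ft_force'],o['ft_torque'])
im=read_camera('side')[:,:,::-1]; cv2.imwrite("pics/raw_side3.png",im)
cv2.imwrite('pics/f.png',cv2.resize(im[140:210,210:300],None,fx=8,fy=8,interpolation=cv2.INTER_CUBIC))
E
```

```text
4.0 [ 0.49339538 -0.0097865   0.10260786] [[ 0.922  0.387  0.   ]
 [ 0.387 -0.922 -0.   ]
 [ 0.     0.    -1.   ]] 0.015612158468200655 [ 1.44347914  1.01632719 -0.72751314] [ 0.10115373 -0.24778615  0.01045704]
```

View pics/f.png

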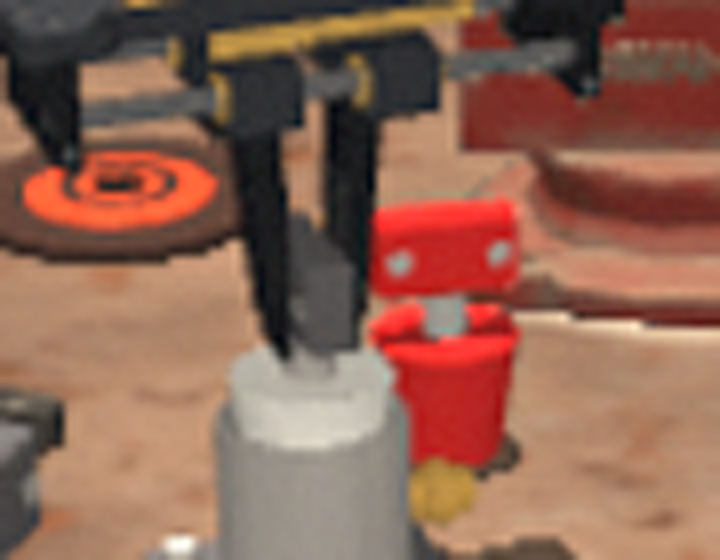

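Gripped with an opening of 15.6 mm and only about 2 N of side force, so it is well centred. Now I rock it towards the nipple, which is a + turn about tool y, while easing it up.

Request:
{"method": "carry_out", "body": {"deltas": [{"travel": [-0.12,0,-0.13],"delta_rot": [0,2,0],"fingers": 1},{"travel": [-0.29,0,-0.22],"delta_rot": [0,4.5,0],"fingers": 1},{"travel": [-0.46,0,-0.28],"delta_rot": [0,7,0],"fingers": 1},{"travel": [-0.72,0,-0.4],"delta_rot": [0,10.5,0],"fingers": 1},{"travel": [-0.72,0,-0.4],"delta_rot": [0,10.5,0],"fingers": 1},{"travel": [-0.72,0,-0.4],"delta_rot": [0,10.5,0],"fingers": 1},{"travel": [-0.72,0,-0.4],"delta_rot": [0,10.5,0],"fingers": 1}], "grip_force": 50}}

```text
time_s: 4.92
position: [0.4867, -0.0125, 0.1067]
tool_rot: [-3.032, -0.612, -0.277]
ft_force: [-3.1, -3.1, 2.4]
opening: 0.0157
```

```bash
cat >> h.py <<'E'
S0=np.array([.4934,-.0098,.1026])
def rock(th,h,yaw=.397):  # th deg towards nipple +, pose of TCP
    R0=Ro.from_matrix(np.array([[np.cos(yaw),np.sin(yaw),0],[np.sin(yaw),-np.cos(yaw),0],[0,0,-1]]))
    r=.0346+h/1000; t=np.radians(th)
    return S0+R0.apply([-r*np.sin(t),0,-(r*np.cos(t)-.0346)]), R0*Ro.from_euler('y',t)
E
python3 - <<'E'
from h import *
o=get_obs();print(o['time_s'],o['position'],o['opening'],o['ft_force'],o['ft_torque'])
R=Ro.from_rotvec(o['tool_rot']);print('tilt',np.degrees(np.arccos(-R.as_matrix()[2,2])))
im=read_camera('side')[:,:,::-1]; cv2.imwrite("pics/raw_side4.png",im)
cv2.imwrite('pics/g.png',cv2.resize(im[140:210,210:300],None,fx=8,fy=8,interpolation=cv2.INTER_CUBIC))
for a in [(10.5,4.5),(5,4.5),(0,5),(-4,5.5),(-8,6),(-10.5,6.5)]: print(a,*delta(*rock(*a)))
E
```

```text
4.925 [ 0.48669569 -0.01253603  0.10670456] 0.015740673341999543 [-3.1276875  -3.1008497   2.39152157] [-0.53191628  0.57666836 -0.06669219]
tilt 10.450437271499423
(10.5, 4.5) [0.01 0.01 0.03] [-0.   0.   0.1]
(5, 4.5) [0.38 0.01 0.04] [-0.  -5.5  0.1]
(0, 5) [0.73 0.01 0.04] [ -0.  -10.5   0.1]
(-4, 5.5) [1.01 0.01 0.05] [  0.  -14.5   0.1]
(-8, 6) [1.3  0.01 0.09] [  0.  -18.5   0.1]
(-10.5, 6.5) [1.48 0.01 0.1 ] [  0.  -21.    0.1]
```

View pics/g.png

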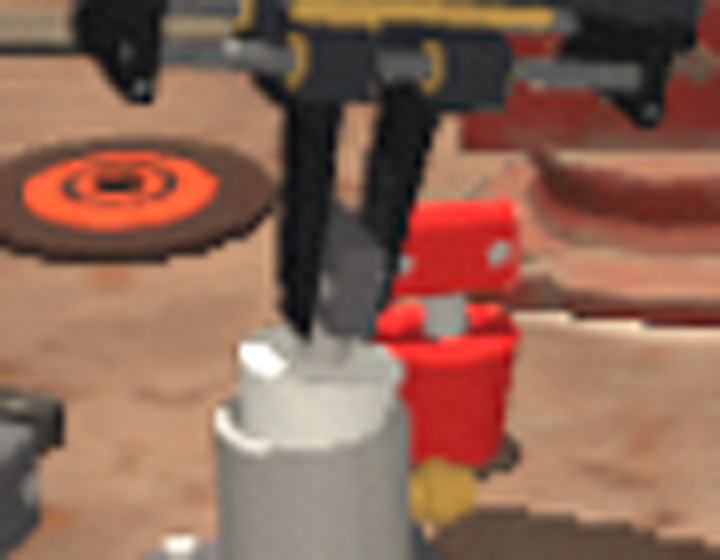

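The side view shows the bung tilted about 10° towards the nipple, with its cone top at (320,360) and its far edge lifted. Now the opposite side.

Request:
{"method": "carry_out", "body": {"deltas": [{"travel": [0.2,0,0.02],"delta_rot": [0,-3,0],"fingers": 1},{"travel": [0.48,0,0.03],"delta_rot": [0,-7,0],"fingers": 1},{"travel": [0.76,0,0.02],"delta_rot": [0,-11,0],"fingers": 1},{"travel": [1.01,0,0.02],"delta_rot": [0,-14.5,0],"fingers": 1},{"travel": [1.3,0,0.06],"delta_rot": [0,-18.5,0],"fingers": 1},{"travel": [1.48,0,0.07],"delta_rot": [0,-21,0],"fingers": 1},{"travel": [1.48,0,0.07],"delta_rot": [0,-21,0],"fingers": 1},{"travel": [1.48,0,0.07],"delta_rot": [0,-21,0],"fingers": 1},{"travel": [1.48,0,0.07],"delta_rot": [0,-21,0],"fingers": 1}]}}

```text
time_s: 6.1
position: [0.5017, -0.0066, 0.1093]
tool_rot: [3.031, 0.611, -0.274]
ft_force: [2.0, 2.3, 6.8]
opening: 0.0155
```

```bash
python3 - <<'E'
from h import *
o=get_obs();print(o['time_s'],o['position'],o['opening'],o['ft_force'],o['ft_torque'])
R=Ro.from_rotvec(o['tool_rot']);print('tilt',np.degrees(np.arccos(-R.as_matrix()[2,2])))
im=read_camera('side')[:,:,::-1]; cv2.imwrite("pics/raw_side5.png",im)
cv2.imwrite('pics/i.png',cv2.resize(im[140:210,210:300],None,fx=8,fy=8,interpolation=cv2.INTER_CUBIC))
for a in [(-10.5,6.5),(-5,8),(0,10),(0,15),(0,40),(0,90),(0,150),(0,200)]: print(a,*delta(*rock(*a)))
E
```

```text
6.1 [ 0.50169992 -0.00660077  0.10934723] 0.01551842993856948 [1.97584678 2.27644827 6.78115953] [ 0.38020568 -0.60165452  0.00907397]
tilt 10.333324241088151
(-10.5, 6.5) [-0.12 -0.03  0.12] [ 0.1 -0.2  0. ]
(-5, 8) [-0.53 -0.03 -0.02] [0.1 5.3 0. ]
(0, 10) [-0.93 -0.03 -0.16] [ 0.1 10.3  0. ]
(0, 15) [-1.02 -0.02 -0.65] [ 0.1 10.3  0. ]
(0, 40) [-1.47 -0.02 -3.11] [ 0.1 10.3  0. ]
(0, 90) [-2.37 -0.01 -8.03] [ 0.1 10.3  0. ]
(0, 150) [ -3.44  -0.   -13.93] [ 0.1 10.3  0. ]
(0, 200) [-4.340e+00  1.000e-02 -1.885e+01] [ 0.1 10.3  0. ]
```

View pics/i.png

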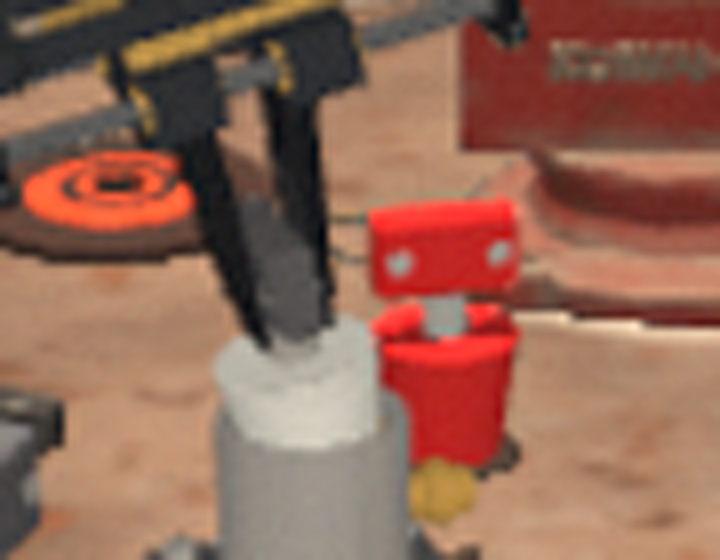

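The bung is tipped about 10° away from the nipple and still in the pipe. Next I straighten it and lift.

Request:
{"method": "carry_out", "body": {"deltas": [{"travel": [-0.4,-0.02,0],"delta_rot": [0,4,0],"fingers": 1},{"travel": [-0.7,-0.02,-0.1],"delta_rot": [0,7.5,0],"fingers": 1},{"travel": [-0.94,-0.02,-0.2],"delta_rot": [0,10.3,0],"fingers": 1},{"travel": [-1.05,-0.02,-0.8],"delta_rot": [0,10.3,0],"fingers": 1},{"travel": [-1.2,-0.02,-1.7],"delta_rot": [0,10.3,0],"fingers": 1},{"travel": [-1.47,-0.02,-3.1],"delta_rot": [0,10.3,0],"fingers": 1},{"travel": [-2,0,-6],"delta_rot": [0,10.3,0],"fingers": 1},{"travel": [-2.9,0,-11],"delta_rot": [0,10.3,0],"fingers": 1},{"travel": [-3.8,0,-16],"delta_rot": [0,10.3,0],"fingers": 1},{"travel": [-4.2,0,-18.2],"delta_rot": [0,10.3,0],"fingers": 1}]}}

```text
time_s: 7.4
position: [0.4928, -0.01, 0.2987]
tool_rot: [3.077, 0.621, -0.0]
ft_force: [0.2, 0.4, -2.9]
opening: 0.0155
```

```bash
python3 - <<'E'
from h import *
o=get_obs();print(o['time_s'],o['position'],o['opening'],o['ft_force'],o['ft_torque'])
R=Ro.from_rotvec(o['tool_rot']);print('tilt',np.degrees(np.arccos(-R.as_matrix()[2,2])))
for n in('side','top'):
    im=read_camera(n)[:,:,::-1]; cv2.imwrite(f"pics/{n}6.png",cv2.resize(im,(800,600)))
for z in (.30,.12,.07): print(z,*delta((.48,.40,z),Rdown(.397)))
E
```

```text
7.4 [ 0.49282697 -0.00997031  0.29874412] 0.015533426099545403 [ 0.16982618  0.3550842  -2.88952388] [-0.05111749 -0.10797125  0.00903562]
tilt 0.13026830604592685
0.3 [ 14.68 -38.3   -0.29] [ 0.2 -0.   0.1]
0.12 [ 14.68 -38.35  17.71] [ 0.2 -0.   0.1]
0.07 [ 14.68 -38.37  22.71] [ 0.2 -0.   0.1]
```

View pics/side6.png

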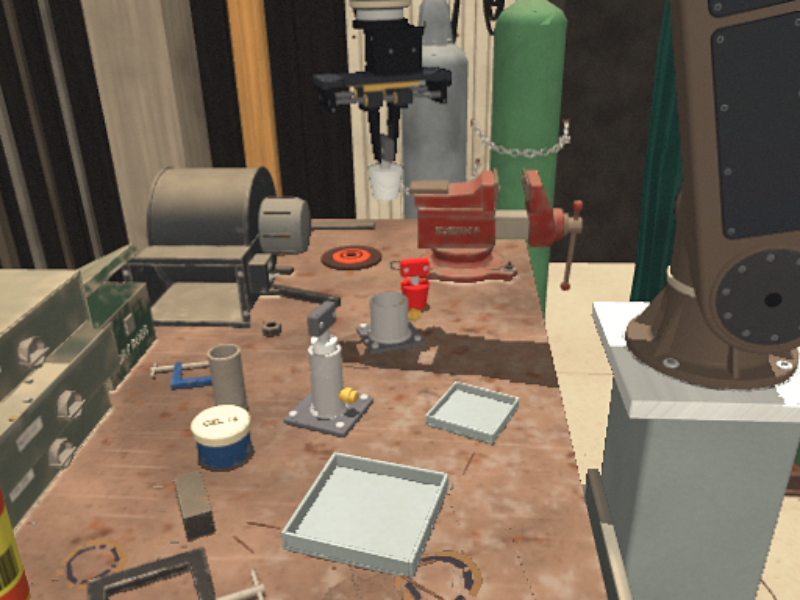

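Out cleanly. Carrying it to above the large tray.

Request:
{"method": "carry_out", "body": {"deltas": [{"travel": [1,-3,0],"delta_rot": [0,0,0],"fingers": 1},{"travel": [3,-8,0],"delta_rot": [0,0,0],"fingers": 1},{"travel": [5,-13,0],"delta_rot": [0,0,0],"fingers": 1},{"travel": [7,-18.5,0],"delta_rot": [0,0,0],"fingers": 1},{"travel": [9.2,-24,0],"delta_rot": [0,0,0],"fingers": 1},{"travel": [11.3,-29.5,0],"delta_rot": [0,0,0],"fingers": 1},{"travel": [13.2,-34.5,2],"delta_rot": [0,0,0],"fingers": 1},{"travel": [14.4,-37.5,6],"delta_rot": [0,0,0],"fingers": 1},{"travel": [14.7,-38.3,10],"delta_rot": [0,0,0],"fingers": 1},{"travel": [14.7,-38.3,14],"delta_rot": [0,0,0],"fingers": 1}]}}

```text
time_s: 8.75
position: [0.4783, 0.4002, 0.1519]
tool_rot: [3.077, 0.622, -0.009]
ft_force: [0.4, -0.9, -1.0]
opening: 0.0152
```

```bash
python3 - <<'E'
from h import *
o=get_obs();print(o['time_s'],o['position'],o['opening'],o['ft_force'],o['ft_torque'])
R=Ro.from_rotvec(o['tool_rot']);print('tilt',np.degrees(np.arccos(-R.as_matrix()[2,2])))
im=read_camera('side')[:,:,::-1]; cv2.imwrite(f"pics/side7.png",cv2.resize(im,(800,600)))
for z in (.10,.0685): print(z,*delta((.48,.40,z),Rdown(.397)))
E
```

```text
8.75 [0.4783002  0.40024371 0.1518987 ] 0.015222366058125094 [ 0.42130034 -0.88689964 -1.04187879] [-0.04120044 -0.13792312  0.01348141]
tilt 0.33668015256361394
0.1 [ 0.42 -0.01  4.68] [0.1 0.7 0.1]
0.0685 [ 0.47 -0.02  7.83] [0.1 0.7 0.1]
```

View pics/side7.png

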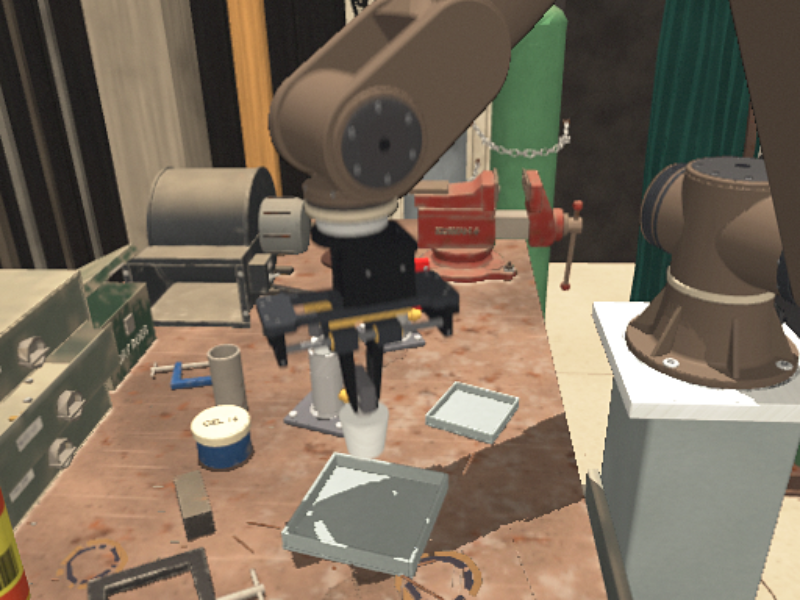

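Request:
{"method": "carry_out", "body": {"deltas": [{"travel": [0.2,0,3],"delta_rot": [0,0,0],"fingers": 1},{"travel": [0.2,0,5.5],"delta_rot": [0,0,0],"fingers": 1},{"travel": [0.2,0,6.8],"delta_rot": [0,0,0],"fingers": 1},{"travel": [0.2,0,7.2],"delta_rot": [0,0,0],"fingers": 1},{"travel": [0.2,0,7.2],"delta_rot": [0,0,0],"fingers": 1},{"travel": [0.2,0,7.2],"delta_rot": [0,0,0],"fingers": 1}]}}

```text
time_s: 9.55
position: [0.4813, 0.4007, 0.0836]
tool_rot: [3.079, 0.621, -0.003]
ft_force: [0.1, 0.2, -1.3]
opening: 0.0157
```

```bash
python3 - <<'E'
from h import *
o=get_obs();print(o['time_s'],o['position'],o['opening'],o['ft_force'],o['ft_torque'])
im=read_camera('side')[:,:,::-1]; cv2.imwrite(f"pics/side8.png",cv2.resize(im[220:370,160:310],(600,600),interpolation=cv2.INTER_CUBIC))
for z in (.07,.0685): print(z,*delta((.48,.40,z),Rdown(.397)))
E
```

```text
9.55 [0.48134266 0.40067376 0.08358539] 0.015664922778378075 [ 0.05090486  0.22074702 -1.31988305] [-0.00800455 -0.13960869 -0.03567922]
0.07 [-0.14  0.01  1.35] [-0.   0.1  0. ]
0.0685 [-0.14  0.01  1.5 ] [-0.   0.1  0. ]
```

View pics/side8.png

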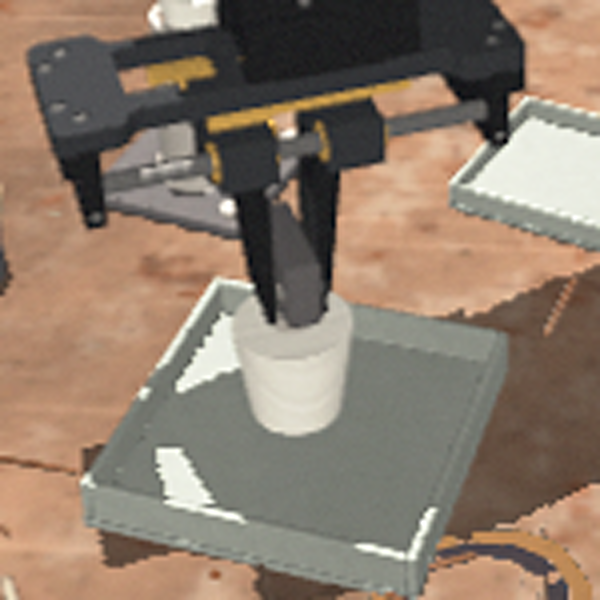

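The bung is upright over the tray with its foot about 15 mm above the floor. Lowering slowly until it touches.

Request:
{"method": "carry_out", "body": {"deltas": [{"travel": [0,0,0.5],"delta_rot": [0,0,0],"fingers": 1},{"travel": [0,0,0.9],"delta_rot": [0,0,0],"fingers": 1},{"travel": [0,0,1.2],"delta_rot": [0,0,0],"fingers": 1},{"travel": [0,0,1.35],"delta_rot": [0,0,0],"fingers": 1},{"travel": [0,0,1.35],"delta_rot": [0,0,0],"fingers": 1},{"travel": [0,0,1.35],"delta_rot": [0,0,0],"fingers": 1}]}}

```text
time_s: 10.35
position: [0.481, 0.4005, 0.0693]
tool_rot: [3.079, 0.621, -0.005]
ft_force: [0.0, -0.8, -1.0]
opening: 0.0161
```

Request:
{"method": "carry_out", "body": {"deltas": [{"travel": [0,0,0.07],"delta_rot": [0,0,0],"fingers": 1},{"travel": [0,0,0.12],"delta_rot": [0,0,0],"fingers": 1},{"travel": [0,0,0.12],"delta_rot": [0,0,0],"fingers": 1}]}}

```text
time_s: 10.72
position: [0.481, 0.4005, 0.0687]
tool_rot: [3.079, 0.621, -0.005]
ft_force: [-1.5, -0.7, 5.0]
opening: 0.0157
```

It has touched the floor at 5 N. Releasing.

Request:
{"method": "carry_out", "body": {"deltas": [{"travel": [0,0,-0.03],"delta_rot": [0,0,0],"fingers": 0.7},{"travel": [0,0,-0.03],"delta_rot": [0,0,0],"fingers": 0.4},{"travel": [0,0,-0.03],"delta_rot": [0,0,0],"fingers": 0.2},{"travel": [0,0,-0.03],"delta_rot": [0,0,0],"fingers": 0.2},{"travel": [0,0,-0.5],"delta_rot": [0,0,0],"fingers": 0.2},{"travel": [0,0,-3],"delta_rot": [0,0,0],"fingers": 0.2},{"travel": [0,0,-8],"delta_rot": [0,0,0],"fingers": 0.2},{"travel": [0,0,-14],"delta_rot": [0,0,0],"fingers": 0.2},{"travel": [0,0,-18],"delta_rot": [0,0,0],"fingers": 0.2},{"travel": [0,0,-18],"delta_rot": [0,0,0],"fingers": 0.2}]}}

```text
time_s: 11.98
position: [0.4823, 0.4012, 0.2516]
tool_rot: [-3.078, -0.621, -0.004]
ft_force: [0.6, -0.0, -0.2]
opening: 0.0757
```

```bash
python3 - <<'E'
from h import *
o=get_obs();print(o['time_s'],o['position'],o['opening'],o['ft_force'],o['joint_vel'].round(3))
im=read_camera('side')[:,:,::-1]; cv2.imwrite(f"pics/side9.png",cv2.resize(im,(800,600)))
E
```

```text
11.975 [0.48228422 0.4012385  0.25164264] 0.07566721053010156 [ 0.62380366 -0.02201338 -0.21998619] [-0.003  0.053  0.067 -0.001 -0.044  0.   ]
```

View pics/side9.png

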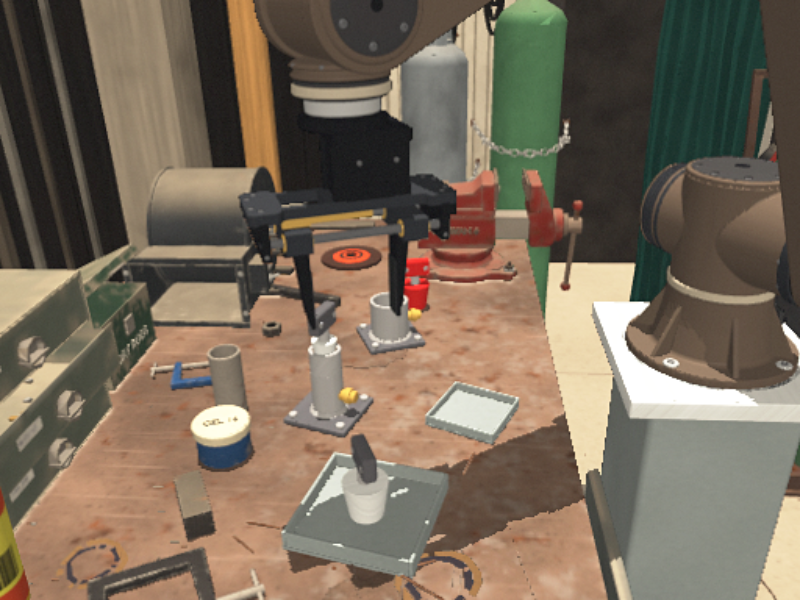

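The bung stands upright at the tray's centre, with its foot at (367,515). The narrow bung is still seated at (322,340), and the gripper is clear. Handing in.

```bash
python3 -c "
from cell import *
print(finish_job())"
```

```text
the job is handed in; nothing more can be done
None
```

The wide bung is out of the shorter pipe and standing in the larger grey tray. The job was handed in at about 12 s of the 48 s allowed, and no verdict was reported.

- **Rocking:** the measured tool tilt was 10.5° towards the nipple, then 10.3° to the opposite side. I eased the bung up about 4 to 6 mm as it rocked. Where I read it, between moves, the wrist force stayed under 8 N.
- **Placing:** I lifted the bung clear, lowered it until it touched the tray floor at 5 N, and released it.
- **Last checks:** the final side picture shows the bung upright, within a few pixels of the tray's centre. The narrow bung looks still seated, and the gripper is open and about 18 cm above its release height. I did not measure the narrow bung's position again; that is by eye.
- **Disagreement:** the side camera read 2–3 px off the position worked out from the top view. I corrected the grasp from the gaps between the fingers and the grip in the side picture, shifting it about 2 mm along the jaws. I did not take a closing top picture.

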